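# Wipe wax chips off the plate and hold up the scraper block

## Robot

A 6-joint arm with a two-finger parallel gripper is mounted at the origin on a cart in front of the work surface, level with it; the furniture and walls round the work are solid. World frame = base frame: x ahead of the robot, y to its left, z up, the work surface at z = 0. Lengths are in m, angles in degrees, forces in N, time in s.
With the tool pointing down it reaches from about 0.375 to 0.75 m from the base axis. Payload 9 kg.
Tool frame: the origin (TCP) lies where the fingers leave the gripper's body, on its centre line; the fingertips stand 73 mm ahead of it and the grasp point (between the pads) lies 54 mm ahead of it (robot.tip_reach is the distance from the TCP to the fingertips, in m); z points along the fingers, y is the line along which they close (so a half turn about z gives the same grasp; the last joint's range is limited). The gripper opens to 85 mm and grips with 20 to 120 N. Pads are 22 mm wide; open, the fingers measure 114 mm over their backs; the gripper's body (76 mm by 85 mm) begins 54 mm behind the grasp point. The pads swing forward as they close: fully open they stand 13 mm farther back than shut.
Start: joints at [62.813, 5.964, 5.575, 89.605, 0, 77.527], TCP at [0.152, 0.58, 0.304] pointing down, gripper open.
Joint ranges: [-171.21, 171.21], [-48.23, 106.86], [-62.78, 66.21], [-105.2, 120.99], [-86.42, 89.51], [-180, 180]. Speed limits (degrees/s): [127.2, 127.2, 147.25, 180, 180, 180].

## Interface

Orientations are given as [roll, pitch, yaw] about the fixed x, y, z axes, in that order (R = Rz(yaw) Ry(pitch) Rx(roll)).
In Python, from plant import robot gives the robot as it stands. Calls block until the motion is done:
- robot.move_pose(position, orientation): joint-space move of the TCP to a pose.
- robot.line_to(position, vel=0.15, rotation=None, guard=None): straight line of the TCP; rotation=None keeps the orientation; vel is the mean speed in m/s. With guard (N) it stops when the force on the tool has changed by that much, and returns True; else False.
- robot.goto_joints(angles): joint-space move.
- robot.set_gripper(opening): finger opening in m; the grip force is fixed at half the most; returns when the fingers have stopped.
- robot.pause(seconds).
- robot.ik(position, orientation): joint angles nearest the present ones, or None.
- robot.observe(): the state.
- robot.grab_frame(name): name is "side" or "top" or "wrist"; returns the picture (480x640x3 uint8, blue, green, red); there is no depth.
- robot.get_calibration(name): a dict with "vertical_fov" (degrees; the focal length in pixels is half the picture's height over the tangent of half this angle, whatever the lens; pixels are square), "cx", "cy" (the principal point, pixels), "k1" (the pictures are not rectified: a ray, as slopes to the right and down, at radius r is drawn at 1 + k1 r^2 times it, then the intrinsics apply), "rvec" (rotation vector, rad) and "tvec" (3), from world to camera coordinates, as OpenCV has them. Camera axes: x right, y down, z forward; pixel columns grow to the right and rows downward; lengths in m; the calibration is good to about 2 mm. A picture is of the moment at which its call begins: read the wrist's pose just before it. get_calibration takes no time and is no camera call; for the wrist camera it gives the pose at the moment of the call.
A pose or a line that the arm cannot do raises robot.IKError and nothing moves.
- robot.job_done(): hands the job in; it is judged then, once.
The state is a dict: "time": time; "q": joint angles; "qvel": joint speeds; "joint_torque": joint torques, N m; "tool_pos": TCP position; "tcp_rot": TCP orientation; "ft_force": force on the tool from outside, world axes, zero at the start; "torque": the same for the moment, N m; "gripper_width": finger opening in m; "gripper_force": force on a finger pad.
Only numpy, scipy, OpenCV 4.12 (cv2) and the standard library are available. Lean on these libraries where they do the work, as an engineer would, in place of code of your own. Each camera call takes 0.05 s, during which the arm holds its last target. There are 200 camera calls.

## Task

Draw the orange-handled scraper block out of its holder and use it to wipe all four wax chips along the dark steel plate into the catch trough at its end; do not touch the chips with the fingers and leave the blue-handled block and the other things where they are. Then turn the orange block to show its rubber edge: hold it up about 25 cm above the bench, tipped over to about 45 degrees from upright (either way) with its long edge still level. Finish while holding it there, still and raised; do not put it down.

Things in the scene. Friction and masses are not known exactly. Their poses are not given: they have to be found in the camera images.
- orange_scraper: rigid scraper block with orange handle, 0.16 kg, in either slot of the holder. Origin: middle of the underside of its wiping edge; z up to the handle, y along the edge, x through the thickness; both faces alike. Blade 14 mm thick (rubber lip 10), 120 long (y), z 0 to 34 mm; above it the handle, 20 mm thick (x), 60 long (y), z 34 to 82 mm: grip it across the 20 mm, above z = 42 mm
- blue_scraper: the same kind of block with a blue handle, in the other slot, 90 mm away; to be left alone. Same origin and axes
- rack: grey two-slot holder, fixed, 160 x 150 x 40 mm (x, y, z). Origin: centre of its underside. Slots 18 mm wide in x, 126 long in y, open at the top, at x = -45 and +45 mm; their floor, at z = 8 mm, carries the blocks, which stand along y and lift straight up; a block is clear once its edge is above z = 45 mm
- plate: dark steel plate, fixed, 180 x 140 x 20 mm (x, y, z), top at z = 20; origin: centre of its underside. At its +x end (roughly to the robot's left) adjoins a catch trough, x = 90 to 150 mm, 140 wide, floor at z = 3, outer walls 3 thick, 14 mm high, none on the plate's side. Wipe along +x; chips lie within 50 mm of the origin in x, 46 in y: one stroke from x = -70 mm gets all
- chip_0: cream-coloured rigid wax chip about 16 x 13 x 7 mm, 12 g, lying loose on the plate. Origin: centre of its underside
- chip_1: cream-coloured rigid wax chip about 16 x 13 x 7 mm, 12 g, lying loose on the plate. Origin: centre of its underside
- chip_2: cream-coloured rigid wax chip about 16 x 13 x 7 mm, 12 g, lying loose on the plate. Origin: centre of its underside
- chip_3: cream-coloured rigid wax chip about 16 x 13 x 7 mm, 12 g, lying loose on the plate. Origin: centre of its underside
- puck_a: white wax disc, 36 mm across, 13 mm high, standing beside the plate; a bystander. Origin: centre of underside
- cup_a: small aluminium tealight cup, 39 mm across, 16 mm high, beside the plate; a bystander. Origin: centre of underside
- cup_b: another tealight cup of the same size beside the plate; a bystander. Origin: centre of underside
- punch: grey stepped steel punch, 37 mm across, 35 mm high, beside the holder; a bystander. Origin: centre of underside
- green_screwdriver: screwdriver with a green handle, 220 mm long, 24 mm high, lying behind the work; a bystander. Origin: underside of its middle
Mind the look-alikes: they are no part of the job. Leave any turquoise look-alike of the orange_scraper alone.

How it is judged (in metres and radians):
On the way, in this order (a step that is already met when the one before it is completed fails the run):
1. the orange scraper block is drawn clear of the holder in the fingers (z of orange_scraper in the frame of rack above 0.045 m and contact force between the fingers and orange_scraper above 0.5 N), for 0.1 s.
2. with the orange block in the fingers, all four chips lie in the trough (x of chip_0 in the frame of plate between 0.09 and 0.15 m and y of chip_0 in the frame of plate between -0.07 and 0.07 m and z of each of chip_0, chip_1, chip_2, chip_3 in the frame of plate below 0.019 m and x of chip_1 in the frame of plate between 0.09 and 0.15 m and y of chip_1 in the frame of plate between -0.07 and 0.07 m and x of chip_2 in the frame of plate between 0.09 and 0.15 m and y of chip_2 in the frame of plate between -0.07 and 0.07 m and x of chip_3 in the frame of plate between 0.09 and 0.15 m and y of chip_3 in the frame of plate between -0.07 and 0.07 m and contact force between the fingers and orange_scraper above 0.5 N), for 0.2 s.
At the end, for the whole second after the job is handed in: The fingers hold the orange block still, edge over 18 cm up, tipped 32 to 60 degrees, long edge within 20 degrees of level, touching neither holder, plate nor blue block; all chips lie in the trough; the blue block is within 15 mm and each bystander within 30 mm of its start (all of step 2 and height (world z) of orange_scraper above 0.18 m and angle between orange_scraper's own z axis and vertical between 0.55 and 1.05 rad and angle between orange_scraper's own y axis and vertical between 1.22 and 1.92 rad and linear speed of orange_scraper below 0.03 m/s and distance of blue_scraper from where it was at the start of the episode below 0.015 m and contact force between orange_scraper and rack below 0.1 N and contact force between orange_scraper and plate below 0.1 N and contact force between orange_scraper and blue_scraper below 0.1 N and distance of each of puck_a, cup_a, cup_b, punch, green_screwdriver from where it was at the start of the episode below 0.03 m); the arm keeps its last pose, push and grip.
It fails at once if a chip is touched with the fingers (contact force between the fingers and chip_0 above 0.3 N or contact force between the fingers and chip_1 above 0.3 N or contact force between the fingers and chip_2 above 0.3 N or contact force between the fingers and chip_3 above 0.3 N).
It fails at once if the blue-handled block is moved by more than 15 mm (distance of blue_scraper from where it was at the start of the episode above 0.015 m).
It fails at once if a bystander is moved by more than 30 mm (distance of any of puck_a, cup_a, cup_b, punch, green_screwdriver from where it was at the start of the episode above 0.03 m).
It also fails if it takes over 45 s, if anything falls off the work surface, if the arm or the gripper's body presses on something with over 40 N, if the wrist force passes 120 N, or if a joint passes its speed limit or range.

## Working session

There is one attempt and no reset: what is moved stays moved. The work goes in short steps, each a Python script; the robot and the scene stay as the last script left them, time stands still between calls to the robot, and variables do not carry over. Pictures are saved under pics/ and viewed, at most 10 in all, crops included, and the job is handed in when it is done.

```bash
mkdir -p pics; ls; python3 - <<'E'
from plant import robot
import cv2,json
for n in("top","side"):
    cv2.imwrite(f"pics/{n}0.png",robot.grab_frame(n)); c=robot.get_calibration(n); print(n,c)
print(robot.observe())
E
```

```text
pics
top {'vertical_fov': 47.437625164168345, 'cx': 323.345416511024, 'cy': 242.1113642268479, 'k1': -0.11674314723423505, 'rvec': array([ 2.17942565, -2.13766699,  0.1060643 ]), 'tvec': array([-0.05370342,  0.60748493,  0.97718847])}
side {'vertical_fov': 51.20796823281338, 'cx': 321.73410282627736, 'cy': 233.354506737359, 'k1': -0.04478182613682397, 'rvec': array([ 0.47167075,  2.81199513, -0.99958396]), 'tvec': array([ 0.58813896, -0.07119336,  1.03167587])}
{'time': 0.1, 'q': array([ 6.28129021e+01,  5.99526509e+00,  5.53286810e+00,  8.96043985e+01,
       -3.64322592e-04,  7.75268263e+01]), 'qvel': array([-0.07209544, -0.01421035,  0.0905011 ,  0.04118712, -0.05560652,
        0.02783026]), 'joint_torque': array([ 5.71902143e-03, -5.58207858e+01,  5.04718316e+01,  1.31625443e-02,
       -2.89638656e-04,  3.12821351e-05]), 'tool_pos': array([0.15229109, 0.58013957, 0.30321233]), 'tcp_rot': array([-1.79934702e+02, -1.40709277e-02,  1.65286068e+02]), 'ft_force': array([ 0.5147637 , -0.48286974,  0.48561897]), 'torque': array([ 3.40883461e-02, -2.58881367e-02,  1.69661250e-05]), 'gripper_force': 0.0, 'gripper_width': 0.08523668937620736}
```

View pics/top0.png

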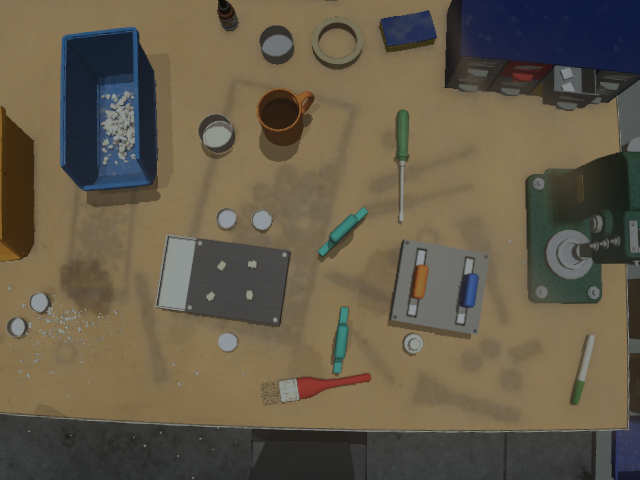

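View pics/side0.png

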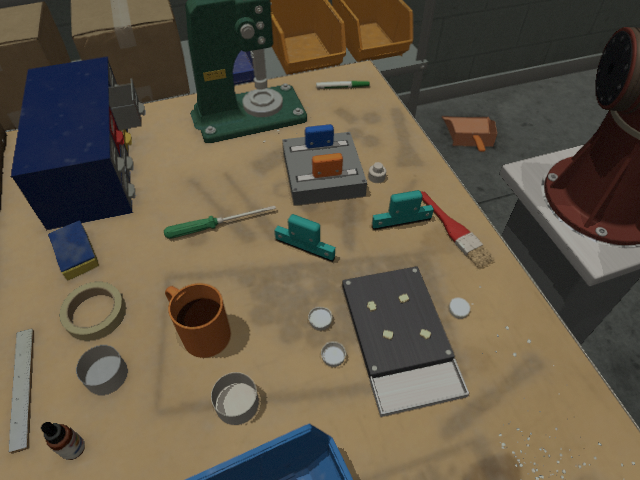

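The top view shows the orange handle at about (419,281) in the holder's left slot, blue at (468,290), the plate's corners near (199,239), (291,250), (280,326) and (187,313), and the trough to the left at (160–197, 237–310). Turquoise decoys stand between the plate and the holder. I'll rectify both areas for precise measurement.

```bash
cat > h.py <<'E'
import numpy as np,cv2
from plant import robot
def K(c):
    f=240/np.tan(np.radians(c["vertical_fov"]/2)); return np.array([[f,0,c["cx"]],[0,f,c["cy"]],[0,0,1]]),np.array([c["k1"],0,0,0.])
def unproj(c,uv,z):
    k,d=K(c); p=cv2.undistortPoints(np.array(uv,float).reshape(-1,1,2),k,d).reshape(-1,2)
    R=cv2.Rodrigues(c["rvec"])[0]; o=-R.T@c["tvec"]; r=np.c_[p,np.ones(len(p))]@R
    return o+r*((z-o[2])/r[:,2])[:,None]
def ortho(im,c,cx,cy,z,w,s):  # image up=+x, left=+y ; w px square, s m/px
    j,i=np.meshgrid(np.arange(w),np.arange(w)); k,d=K(c)
    P=np.stack([cx-(i-w/2)*s,cy-(j-w/2)*s,np.full(i.shape,z)],-1).reshape(-1,3).astype(float)
    uv=cv2.projectPoints(P,c["rvec"],c["tvec"],k,d)[0].reshape(w,w,2).astype(np.float32)
    return cv2.remap(im,uv,None,cv2.INTER_CUBIC)
E
python3 - <<'E'
from h import *
c=robot.get_calibration("top"); im=cv2.imread("pics/top0.png"); np.set_printoptions(precision=4,suppress=True)
pl=unproj(c,[(199,239),(291,250),(280,326),(187,313)],.02); rk=unproj(c,[(403,240),(488,250),(476,335),(390,324)],.04)
print(pl,rk); P=pl.mean(0);R=rk.mean(0);print(P,R)
a=ortho(im,c,P[0],P[1]+.02,.02,400,.0007); b=ortho(im,c,R[0],R[1],.04,400,.0007)
cv2.imwrite("pics/o.png",np.hstack([a,b]))
print("others",unproj(c,[(343,233),(342,340),(414,344),(227,342),(402,170)],.02))
E
```

```text
[[0.6114 0.1936 0.02  ]
 [0.5939 0.0185 0.02  ]
 [0.4522 0.0353 0.02  ]
 [0.4717 0.2106 0.02  ]] [[ 0.6143 -0.1885  0.04  ]
 [ 0.5987 -0.3467  0.04  ]
 [ 0.4427 -0.3234  0.04  ]
 [ 0.4606 -0.1658  0.04  ]]
[0.5323 0.1145 0.02  ] [ 0.5291 -0.2561  0.04  ]
others [[ 0.6278 -0.0783  0.02  ]
 [ 0.4289 -0.0798  0.02  ]
 [ 0.4238 -0.2129  0.02  ]
 [ 0.4202  0.1332  0.02  ]
 [ 0.7511 -0.1891  0.02  ]]
```

View pics/o.png

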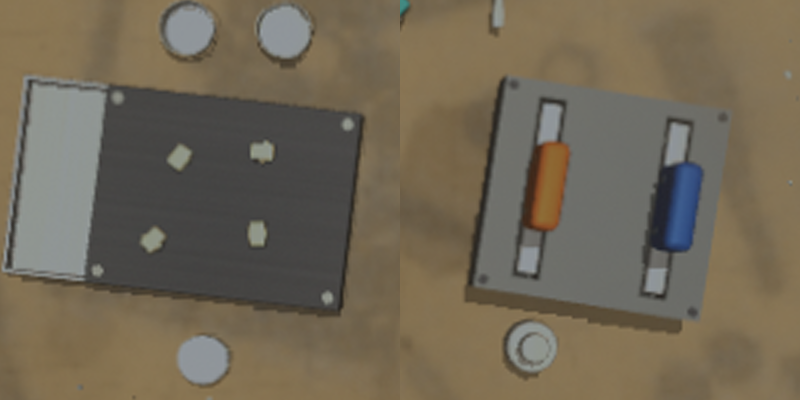

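The rectified picture gives the plate centre at about (0.5336, 0.118) with yaw 83.5°. The orange slot centre is at about (0.537, -0.213) with its long axis at -9.1°. I'll move above it and take a closer look.

```bash
python3 - <<'E'
from h import *
np.set_printoptions(precision=4,suppress=True)
P=np.array([.5336,.1181]); u=np.array([np.cos(np.radians(83.5)),np.sin(np.radians(83.5))])
for s in(-.075,.105): print(robot.ik([*(P+s*u),.145],[180,0,173.5]),robot.ik([*(P+s*u),.145],[180,0,-6.5]))
def tilt(phi,a):
    from scipy.spatial.transform import Rotation as R
    return (R.from_euler('xyz',[180,0,phi],degrees=True)*R.from_euler('x',a,degrees=True)).as_euler('xyz',degrees=True)
for a in(45,-45):
  for ph in (173.5,-6.5): print(a,ph,robot.ik([.5,.1,.335],tilt(ph,a)))
robot.move_pose([.537,-.213,.26],[180,0,170.9])
c=robot.get_calibration("wrist"); im=robot.grab_frame("wrist"); cv2.imwrite("pics/w1.png",im); np.savez("w1.npz",**c)
print(robot.observe()["q"],robot.observe()["tool_pos"],robot.observe()["tcp_rot"],robot.observe()["time"])
cv2.imwrite("pics/w1o.png",ortho(im,c,.537,-.213,.09,500,.0003))
E
```

```text
[ -9.4941  -4.9216 -21.9559  72.9657   0.      -2.9941] [ -9.4941  -4.9216 -21.9559  72.9657   0.     177.0059]
[  9.4744   5.94   -11.034   73.0259   0.      15.9744] [   9.4744    5.94    -11.034    73.0259    0.     -164.0256]
45 173.5 [ 13.9259  10.1841   5.563  104.6176 -41.5021  27.7744]
45 -6.5 [-22.828   -8.0067 -12.5715 101.1377  42.7334 157.496 ]
-45 173.5 [-22.828   -8.0067 -12.5715 101.1377  42.7334 -22.504 ]
-45 -6.5 [  13.9259   10.1841    5.563   104.6176  -41.5021 -152.2256]
[-34.5393   1.801   -3.3163  84.8806   0.0048 -25.4899] [ 0.5372 -0.2124  0.2601] [179.9965   0.004  170.9507] 3.2417
```

View pics/w1o.png

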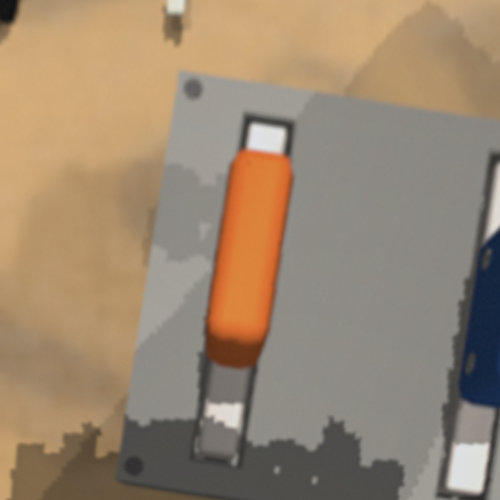

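Handle-top centre is at crop pixel (250,245), so (0.538, -0.213), yaw 170.9° as expected. Next I'll grasp and draw it out.

```bash
python3 - <<'E'
from h import *
np.set_printoptions(precision=4,suppress=True)
def s(): o=robot.observe(); print(o["time"],o["tool_pos"],o["tcp_rot"],o["ft_force"],o["gripper_width"],o["gripper_force"])
print(robot.line_to([.538,-.213,.126],vel=.12,guard=15)); s()
robot.set_gripper(.005); s()
print(robot.line_to([.538,-.213,.20],vel=.1)); s()
robot.line_to([.538,-.213,.27],vel=.15); s()
cv2.imwrite("pics/s2.png",robot.grab_frame("side"))
E
```

```text
False
4.5083 [ 0.5385 -0.2133  0.127 ] [-179.9622    0.0762  170.9025] [-1.4368  0.1564  0.0507] 0.08581618531154123 0.0
5.125 [ 0.5381 -0.213   0.1262] [-179.9942    0.0194  170.9029] [-0.0562  0.3807  1.979 ] 0.019424743125887305 59.084047079086304
False
6.0167 [ 0.5377 -0.2128  0.1992] [179.9736  -0.0607 170.8994] [ 0.2045  0.0499 -2.0409] 0.01949877802293818 58.667235374450684
6.6333 [ 0.5378 -0.2129  0.2689] [179.9708  -0.0575 170.8989] [-0.2158 -0.8079 -2.5309] 0.019621188860611503 58.630598187446594
```

View pics/s2.png

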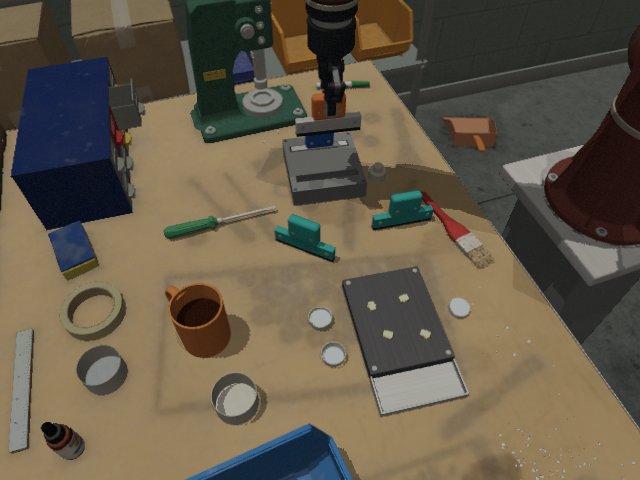

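The block (edge at about (328,125) px) is drawn level and clear. Now I'll take it to the plate, touch down lightly, lift 1 mm and wipe.

```bash
python3 - <<'E'
from h import *
np.set_printoptions(precision=4,suppress=True)
def s(): o=robot.observe(); print(o["time"],o["tool_pos"],o["tcp_rot"],o["ft_force"],o["gripper_width"],o["gripper_force"])
P=np.array([.5336,.1181]); u=np.array([np.cos(np.radians(83.5)),np.sin(np.radians(83.5))])
a=P-.073*u
robot.line_to([*a,.27],vel=.2,rotation=[180,0,173.5]); s()
robot.line_to([*a,.150],vel=.12); s()
print(robot.line_to([*a,.130],vel=.015,guard=5)); s()
z=robot.observe()["tool_pos"][2]+.001
robot.line_to([*a,z],vel=.02); s()
robot.line_to([*(P+.08*u),z],vel=.07); s()
robot.line_to([*(P+.108*u),z],vel=.05); robot.pause(.3); s()
robot.line_to([*(P+.108*u),.22],vel=.12); s()
b=P-.06*u
robot.line_to([*b,.30],vel=.25); s()
cv2.imwrite("pics/s3.png",robot.grab_frame("side")[220:440,260:560])
E
```

```text
8.125 [0.5254 0.0449 0.2699] [-179.9859   -0.0042  173.4526] [ 0.0806 -0.5233 -2.6824] 0.019199558415123566 58.61892879009247
9.275 [0.5258 0.0455 0.1509] [-179.997     0.0787  173.5002] [-0.4029 -0.117  -1.0876] 0.019692646222757834 58.619672656059265
True
10.1 [0.5253 0.0456 0.1382] [179.9976  -0.0064 173.5031] [-0.8346  0.6773  5.5414] 0.019362749354809344 59.36126410961151
10.35 [0.5253 0.0456 0.139 ] [179.992   -0.1283 173.5003] [ 0.3241 -0.4037 -2.2317] 0.019509508409883514 58.61763596534729
12.6833 [0.5427 0.1974 0.1392] [179.995   -0.1094 173.4862] [ 0.4532 -0.2396 -1.7684] 0.019181849071515024 58.63460898399353
13.6917 [0.5458 0.2252 0.1392] [179.9943  -0.1107 173.4858] [-0.1262  0.8754 -1.9222] 0.01923831045006704 58.63418698310852
14.5167 [0.5455 0.2253 0.2191] [-179.9873   -0.1735  173.4986] [ 0.5542 -0.2626 -1.774 ] 0.019624098246645585 58.62993657588959
15.4083 [0.5266 0.0591 0.2991] [179.9669  -0.1795 173.5094] [ 0.7565  0.2271 -1.974 ] 0.01935849637722648 58.6354798078537
```

View pics/s3.png

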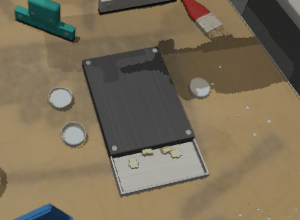

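The chips appear in the trough, near crop pixels (133,163), (148,152), (167,150) and (176,154). Some sit close to the plate edge, so I'll check them in a rectified top view.

```bash
python3 - <<'E'
from h import *
c=robot.get_calibration("top"); im=robot.grab_frame("top"); cx,cy=.5336+.12*np.cos(np.radians(83.5)),.1181+.119
a=ortho(im,c,cx,cy,.01,400,.0005)
P=np.array([.5336,.1181]);u=np.array([np.cos(np.radians(83.5)),np.sin(np.radians(83.5))]);v=np.array([-u[1],u[0]])
c2=robot.get_calibration("side");b=robot.grab_frame("side")
b=ortho(b,c2,cx,cy,.01,400,.0005)
cv2.imwrite("pics/t4.png",np.hstack([a,b]))
E
```

```text
(no output)
```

View pics/t4.png

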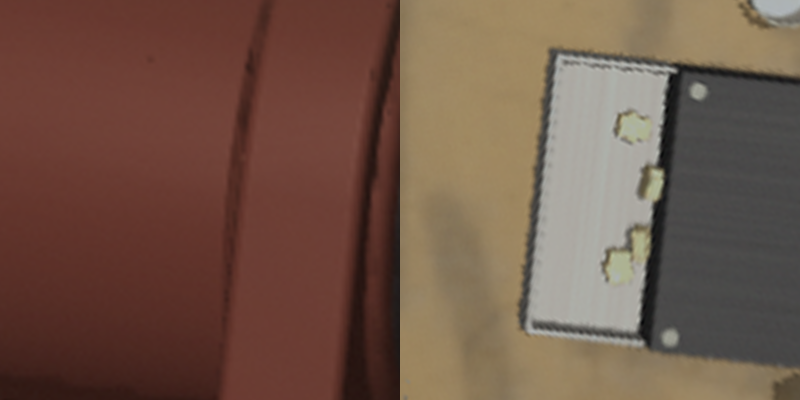

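The side view shows all four chips below the plate top, at crop pixels (632,127), (652,183), (640,243) and (618,266). The one at (652,183) and perhaps the one at (640,243) lean against the plate's end wall, so their origin x could be marginal. I'll take a closer look with the wrist camera and the unobstructed top camera.

```bash
python3 - <<'E'
from h import *
np.set_printoptions(precision=3,suppress=True)
P=np.array([.5336,.1181]);cx,cy=.5336+.0136,.1181+.11
robot.line_to([.53,-.08,.30],vel=.25)
t=robot.grab_frame("top"); ct=robot.get_calibration("top")
sd=robot.grab_frame("side"); cs=robot.get_calibration("side")
robot.line_to([.50,.12,.30],vel=.3)
c=robot.get_calibration("wrist"); w=robot.grab_frame("wrist")
R=cv2.Rodrigues(c["rvec"])[0]; print("cam",-R.T@c["tvec"],"axis",R[2],robot.observe()["tool_pos"],robot.observe()["time"])
print("plate end in w",cv2.projectPoints(np.array([[cx,cy,.01]]),c["rvec"],c["tvec"],*K(c))[0].ravel())
A=[ortho(i,k,cx,cy,.01,400,.0004) for i,k in((t,ct),(sd,cs),(w,c))]
k=K(cs); q=cv2.projectPoints(np.array([[cx,cy,.01]]),cs["rvec"],cs["tvec"],*k)[0].ravel().astype(int); print(q)
A.append(cv2.resize(w,(400,300))); A[3]=cv2.copyMakeBorder(A[3],0,100,0,0,cv2.BORDER_CONSTANT)
cv2.imwrite("pics/t5.png",cv2.resize(np.vstack([np.hstack(A[:2]),np.hstack(A[2:])]),(600,600),interpolation=cv2.INTER_AREA))
cv2.imwrite("pics/w5.png",w);cv2.imwrite("pics/top5.png",t);cv2.imwrite("pics/side5.png",sd)
E
```

```text
cam [0.417 0.129 0.371] axis [ 0.321 -0.036 -0.947] [0.5  0.12 0.3 ] 17.2333
plate end in w [427.903 236.818]
[416 379]
```

View pics/t5.png

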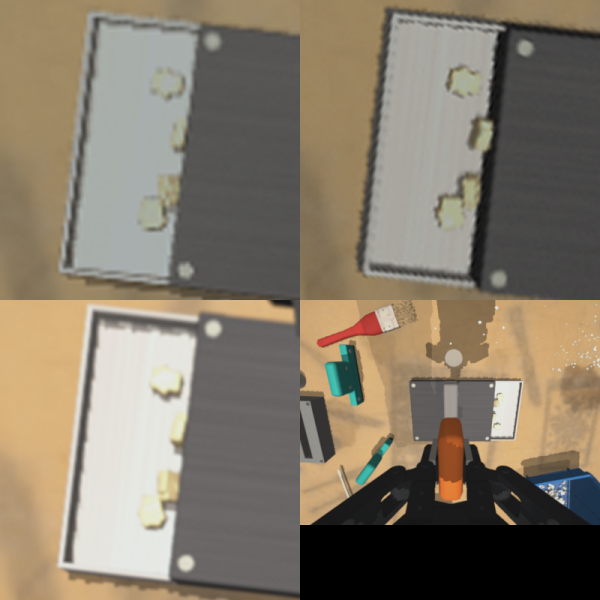

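Chip 2 (wrist crop at about (178,428)) stands on edge against the plate's end wall, and chip 3 (168,486) leans there, so both are marginal at x ≈ 0.09. I'll drag their tops gently outward with the blade edge.

```bash
python3 - <<'E'
from h import *
np.set_printoptions(precision=4,suppress=True)
P=np.array([.5336,.1181]); u=np.array([np.cos(np.radians(83.5)),np.sin(np.radians(83.5))])
R=[180,0,173.5]; off=.1182
def s(m): o=robot.observe(); print(m,round(o["time"],2),"edge",round(o["tool_pos"][2]-off,4),"x",round((o["tool_pos"][:2]-P)@u,4),o["ft_force"],o["gripper_width"])
def go(x,e,**k): return robot.line_to([*(P+x*u),e+off],**k)
go(.0985,.06,vel=.25,rotation=R); go(.0985,.0235,vel=.08); robot.pause(.2)
for i in range(2):
    hit=go(.0985,.0125,vel=.012,guard=4); s(f"down {hit}")
    e=robot.observe()["tool_pos"][2]-off
    if hit and e>.0192: print("plate edge?"); break
    g=go(.113,e,vel=.04,guard=25); s(f"drag {g}")
    go(.113,.0235,vel=.06); go(.0985,.0235,vel=.06); robot.pause(.2)
    if not hit: break
go(.105,.07,vel=.12)
robot.line_to([.53,-.06,.30],vel=.3); s("up")
cx,cy=.5336+.0136,.1181+.11
A=[ortho(robot.grab_frame(n),robot.get_calibration(n),cx,cy,.01,400,.0004) for n in("top","side")]
cv2.imwrite("pics/t6.png",np.hstack(A))
E
```

```text
down True 19.47 edge 0.0162 x 0.0986 [0.5106 0.452  4.1987] 0.01957392356728361
drag False 19.98 edge 0.0155 x 0.1131 [-0.0142 -0.2115 -2.2285] 0.01941207095590719
down True 21.54 edge 0.0148 x 0.0985 [-0.4161  0.0338  3.8374] 0.019315609853615752
drag False 22.06 edge 0.0145 x 0.1132 [ 0.1845 -0.3046 -1.9874] 0.019365313876749286
up 24.65 edge 0.181 x -0.1764 [-0.5221 -0.3944 -1.6574] 0.019437768861540833
```

View pics/t6.png

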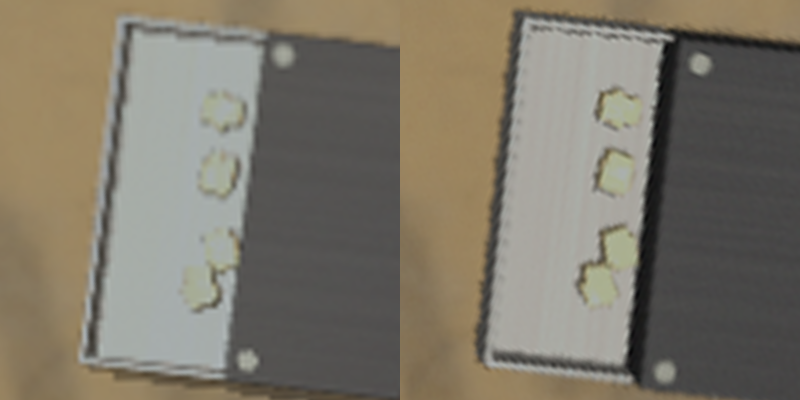

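All four chips now lie flat in the trough, clear of the wall (side crop about (618,108), (615,172), (620,247) and (598,285)). Now the final pose.

```bash
python3 - <<'E'
from h import *
from scipy.spatial.transform import Rotation as R
np.set_printoptions(precision=4,suppress=True)
t=(R.from_euler('xyz',[180,0,173.5],degrees=True)*R.from_euler('x',-45,degrees=True)).as_euler('xyz',degrees=True)
robot.line_to([.5,.08,.335],vel=.2)
robot.line_to([.5,.1,.335],vel=.02,rotation=t) ; robot.pause(.6)
o=robot.observe(); M=R.from_euler('xyz',o["tcp_rot"],degrees=True).as_matrix()
print(o["time"],o["tool_pos"],"edge",o["tool_pos"]+.118*M[:,2],"tilt",np.degrees(np.arccos(-M[2,2])),"long",M[2,0],o["gripper_width"],o["gripper_force"],abs(o["qvel"]).max())
cv2.imwrite("pics/s7.png",robot.grab_frame("side"))
E
```

```text
27.3833 [0.5   0.1   0.335] edge [0.5094 0.1829 0.2516] tilt 44.99617531126823 long -3.12700467790597e-05 0.01914921000782578 58.75638663768768 0.19026735153139296
```

View pics/s7.png

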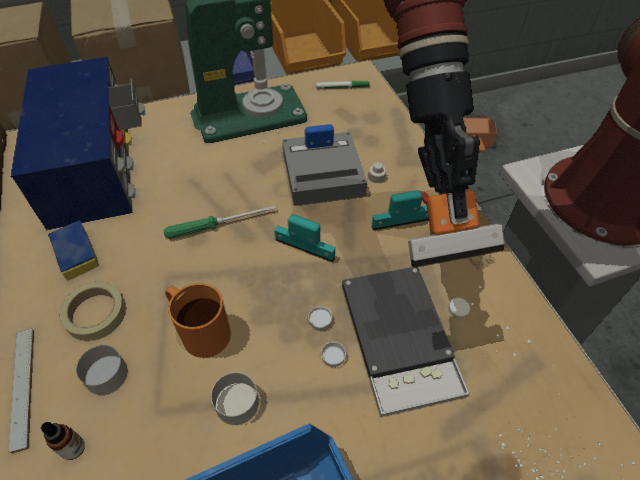

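The block is held up with its edge at 0.25 m (about (457,245) px) and tipped 45°. The chips are in the trough at about (413,378), and the blue block and bystanders are unmoved.

```bash
python3 -c "
from plant import robot
print(robot.job_done())"
```

```text
the job is handed in; nothing more can be done
None
```

I handed the job in at about 27 s with all four chips lying flat in the trough and the orange block held still, its edge 25 cm up, tipped 45° with its long edge level; the blue block and bystanders look unmoved in the last picture, and the hand-in returned no verdict.

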